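# Set the ink grinder four clicks up and start it

### The arm

A 6-joint arm with a two-finger parallel gripper is mounted at the origin on a cart in front of the work surface, level with it; the furniture and walls round the work are solid. World frame = base frame: x ahead of the robot, y to its left, z up, the work surface at z = 0. Lengths are in m, angles in degrees, forces in N, time in s.
With the tool pointing down it reaches from about 0.25 to 0.725 m from the base axis. Payload 9.7 kg.
Tool frame: the origin (TCP) lies at the very end of the fingers, on their centre line; the grasp point (between the pads) lies 19 mm behind it; z points along the fingers, y is the line along which they close (so a half turn about z gives the same grasp; the last joint's range is limited). The gripper opens to 85 mm and grips with 20 to 120 N. Pads are 22 mm wide; open, the fingers measure 114 mm over their backs; the gripper's body (76 mm by 85 mm) begins 54 mm behind the grasp point. The pads swing forward as they close: fully open they stand 13 mm farther back than shut.
Start: joints at [-76.203, 4.979, 10.078, 95.1, 0, 90], TCP at [0.131, -0.534, 0.231] pointing down, gripper open.
Joint ranges: [-179.16, 179.16], [-48.56, 103.87], [-65.8, 70.77], [-126.05, 130.52], [-82.76, 87.17], [-180, 180]. Speed limits (degrees/s): [127.2, 127.2, 147.25, 180, 180, 180].

### API

Orientations are given as [roll, pitch, yaw] about the fixed x, y, z axes, in that order (R = Rz(yaw) Ry(pitch) Rx(roll)).
In Python, from workcell import bot, viewer, finder gives the robot as it stands. The module is installed in compiled form; this text tells all that it offers.
- The arm moves only by the shell command python3 -m inch 'ROWS' [FORCE]. ROWS is JSON, a list that holds one entry, the list of rows, each a list of 7 numbers: the opening in per cent of the stroke, from 0 (shut) to 100 (fully open), then the shift along the tool's x, y, z in mm, then the turn, a rotation vector about the tool's x, y, z in degrees. In form: [[[grip, tx, ty, tz, ax, ay, az], ...]]. A call has 1 to 8 rows; each row shifts and turns the commanded pose from where the row before left it, along the tool's axes as they then stand; what a row does not reach is not made up. A row lasts 1/8 s, in which the tool goes at most 62.5 mm and 10.7 degrees, less where a joint would pass 70% of its speed; a pose out of reach is approached as far as the arm can. A call with a gripper value outside its range is refused whole. The fingers move at their own pace and stop on an object; FORCE is the grip in N (left out, the last holds). Time passes only in rows, so rows that do not move let the fingers close. It gives the time, the measured TCP pose, the force, the opening and the grip force at its end, in the units of the state.
- bot.get_obs(): the state, without advancing time (a new reading comes with each control period).
- viewer.camera(name): name is "scene" or "side" or "wrist"; returns a dict with "pixels" (480x640x3 uint8, red, green, blue), "vfov" (degrees; the focal length in pixels is half the picture's height over the tangent of half this angle, whatever the lens; pixels are square), "cx", "cy" (the principal point, pixels), "R" (3x3) and "t" (3): a world point X has camera coordinates R X + t. Camera axes: x right, y down, z forward; pixel columns grow to the right and rows downward; lengths in m; the calibration is good to about 2 mm. The wrist camera is an equidistant fisheye: a pixel r from the principal point sees the ray r / f radians off the axis. A picture is of the moment at which its call begins. There is no depth.
- bot.job_done(): hands the job in; it is judged then, once.
Trained networks look in the newest picture that a camera, given by its name, has taken for a name from the list of things; names that differ only in an ending like _2 or _b are one class to them, and where a whole thing is asked for, a point or a joint stands for the part that bears it (a point fixed in the world has none). Each returns a list of dicts, best first, with "conf" (0 to 1); they miss things now and then, are a little off and sometimes report something else, mostly with a low value. They report only what shows in the picture. A call takes as long as a camera call.
- finder.outline_of(camera, thing): "pixels" (480x640 bool, what is visible of it) and "extent" ([centre column, centre row, width, height] in pixels, round what is visible of it).
- finder.mark_of(camera, thing): "position" ([column, row] in pixels: a listed point, or the origin of a listed thing).
The state is a dict: "time": time; "q": joint angles; "qd": joint speeds; "joint_efforts": joint torques, N m; "ee_pos": TCP position; "tcp_rot": TCP orientation; "wrist_force": force on the tool from outside, world axes, zero at the start; "torque": the same for the moment, N m; "opening": finger opening in m; "grasp_force": force on a finger pad.
Only numpy, scipy, OpenCV 4.12 (cv2) and the standard library are available. Lean on these libraries where they do the work, as an engineer would, in place of code of your own. Each camera call takes 0.05 s, during which the arm holds its last target. There are 200 camera calls.

### The job

The electric ink grinder is set too slow: with a fingertip, push the orange lug on its black click dial clockwise (seen from above) by exactly four clicks from where it stands now, never past the fourth, and then press the green start button all the way down and let it go. Only push and press: do not pinch the lug, do not lift, tip or shove the grinder out of its place, and leave the things around it alone.

Things in the scene. Friction and masses are not known exactly. Their poses are not given: they have to be found in the camera images.
- grinder: white box-shaped ink grinder, 214 x 180 x 45 mm, 2.5 kg, loose, standing on a wooden board 8 mm thick. Origin: on its underside, right below the dial's axis. x points to its rear, y to its left, z up; the box runs in x from -64 to +150 mm, in y from -116 to +64 mm. Dial front left, start button at (-28, -85) mm, at the rear a blue pan round (98, -26) mm with a steel arm holding an ink stick (top 104 mm above the table)
- dial (a joint): turn of the dial in rad, growing clockwise seen from above. Click stops every 20 degrees (0.349 rad): 0, 0.349 ... 3.49 (end stop); it starts settled in one of the four lowest. Between stops it resists (about 3 N at the lug), then snaps into the next stop and stays. Azimuth of the lug about the dial's axis, anticlockwise from the grinder's x: 200 degrees minus this value
- lug (a point): middle of the orange finger lug with black rubber cheeks on the dial: 26 mm long radially (20 to 46 mm off the axis), 14 mm wide, top 91 mm above the table. The point is 33 mm off the dial's axis, 76 mm above the table; the black dial disc has 48 mm radius, its upper face is 64 mm above the table. Its own x points from the lug to the axis; turning clockwise moves the lug along its own +y
- dial_mark (a point): point on the dial's upper face under the lug's outer end, 50 mm off the axis; it moves 64 mm (straight-line) when the dial turns four clicks
- lug_pushed_cheek: black rubber pad on the side of the lug to push against when turning clockwise (the anticlockwise side), 20 mm long, 22 mm high; origin on the dial's axis, 54 mm above the table
- lug_far_cheek: the same pad on the opposite, clockwise side of the lug; origin on the dial's axis. Touching both pads at once counts as pinching
- start_button (a joint): travel of the start button in m: 0 up, 0.006 fully down (4 N); it springs back when let go
- start_button_top (a point): centre of the top of the round green start button (28 mm diameter), press straight down; 75 mm above the table
- grinder_rear (a point): point on the grinder's top near its rear edge
- stone_seal: grey-green upright stone seal, 24 x 24 x 55 mm, loose, on the board left of the grinder; origin at its underside. A bystander
- ink_stick_c: black ink stick lying on the board left of the grinder, 22 x 85 x 10 mm, loose; origin at its underside. A bystander
- tape_roll: roll of masking tape lying flat, 82 mm across, 18 mm high, loose; a bystander
- seal_a: brown stone seal with a round top, 20 x 20 x 54 mm, loose; a bystander
- seal_paste_tin: round red tin, 69 mm across, 22 mm high, loose; a bystander
- board: flat wooden board, 230 x 272 x 8 mm, fixed to the table, on which the grinder, the grey-green seal and an ink stick stand; origin on its underside below the dial's axis, axes as the grinder's
- ink_dish: small white porcelain ink dish, 83 mm across, 17 mm high, loose; a bystander

How it is judged (in metres and radians):
On the way, in this order (a step that is already met when the one before it is completed fails the run):
1. the dial rests four clicks clockwise of where it started (distance of dial_mark from where it was at the start of the episode between 0.058 and 0.0703 m and velocity of joint dial between -0.1 and 0.1 rad/s), for 0.2 s.
2. the start button is pressed all the way down (value of joint start_button above 0.0045 m), for 0.05 s.
At the end, for the whole second after the job is handed in: The dial rests four clicks clockwise of its start (its mark 58 to 70.3 mm from where it was, i.e. 71 to 89 degrees), the start button is up again after having been pressed, and the grinder stands within 6 mm of its place, level and at rest (distance of dial_mark from where it was at the start of the episode between 0.058 and 0.0703 m and velocity of joint dial between -0.05 and 0.05 rad/s and value of joint start_button below 0.0015 m and distance of grinder from where it was at the start of the episode below 0.006 m and angle between grinder's own z axis and vertical below 0.03 rad and linear speed of grinder below 0.01 m/s); the robot touches nothing.
It fails at once if the dial goes past the fourth click (its mark farther than 72.5 mm, i.e. more than 93 degrees, from its start) (distance of dial_mark from where it was at the start of the episode above 0.0725 m).
It fails at once if the start button is pressed before the dial is four clicks on (value of joint start_button above 0.003 m and distance of dial_mark from where it was at the start of the episode below 0.057 m).
It fails at once if the lug is pinched (fingers push on both of its cheeks at once) (contact force between the fingers and lug_pushed_cheek above 1 N and contact force between the fingers and lug_far_cheek above 1 N).
It fails at once if the grinder is shoved (6 mm at the dial, 10 mm at the rear), lifted or tipped (distance of grinder from where it was at the start of the episode above 0.006 m or distance of grinder_rear from where it was at the start of the episode above 0.01 m or height (world z) of grinder above 0.013 m or angle between grinder's own z axis and vertical above 0.06 rad).
It fails at once if a bystander is moved by more than 15 mm (distance of any of stone_seal, ink_stick_c, tape_roll, seal_a, seal_paste_tin, ink_dish from where it was at the start of the episode above 0.015 m).
It also fails if it takes over 45 s, if anything falls off the work surface, if the arm or the gripper's body presses on something with over 40 N, if the wrist force passes 120 N, or if a joint passes its speed limit or range.

## Working session

There is one attempt and no reset: what is moved stays moved. The work goes in short steps, Python scripts to look and compute and a shell command to move; the robot and the scene stay as the last step left them, time stands still between calls to the robot, and variables do not carry over. Pictures are saved under pics/ and viewed, at most 10 in all, crops included, and the job is handed in when it is done.

```bash
mkdir -p pics; cat > h.py <<'E'
import numpy as np, cv2
from workcell import bot, viewer, finder
def ray(c,p):
    f=240/np.tan(np.radians(c["vfov"])/2); R=np.array(c["R"]);t=np.array(c["t"])
    d=np.array([(p[0]-c["cx"])/f,(p[1]-c["cy"])/f,1.0])
    if c.get("fish"):
        u=d[:2]; r=np.linalg.norm(u); d=np.array([*(np.sin(r)*u/max(r,1e-9)),np.cos(r)])
    return -R.T@t, R.T@d
def at(c,p,z):
    o,d=ray(c,p); return o+d*(z-o[2])/d[2]
def cam(n):
    c=viewer.camera(n); c["fish"]=n=="wrist"; return c
def save(c,f): cv2.imwrite("pics/"+f,c["pixels"][:,:,::-1])
E
python3 - <<'E'
from h import *
print(bot.get_obs())
Z={"lug":.076,"dial_mark":.064,"start_button_top":.075,"grinder":.008,"lug_pushed_cheek":.054,"stone_seal":.008,"grinder_rear":.053,"board":0}
for n in ["scene","side","wrist"]:
    c=cam(n); save(c,n+"0.png")
    for k,z in Z.items():
        for m in finder.mark_of(n,k)[:2]:
            print(n,k,round(m["conf"],2),np.round(m["position"],1),np.round(at(c,m["position"],z),4))
E
```

```text
{'time': 0.0, 'q': array([-7.62047542e+01,  5.01073578e+00,  1.00340344e+01,  9.51000084e+01,
        3.25843141e-04,  9.00019932e+01]), 'qd': array([-0.02743918,  0.01737277, -0.0387162 ,  0.04455402, -0.04073112,
       -0.11574168]), 'joint_efforts': array([-3.83158665e-03, -5.20387387e+01,  4.64802432e+01,  1.62730302e-02,
       -2.75606089e-05,  1.31642076e-05]), 'ee_pos': array([ 0.13109443, -0.53390537,  0.23058281]), 'tcp_rot': array([-1.79923290e+02, -3.23174264e-04,  1.37932521e+01]), 'wrist_force': array([-0.36944991, -0.3200838 , -0.04839853]), 'torque': array([ 0.01780311, -0.03646047,  0.01433667]), 'grasp_force': 0.0, 'opening': 0.08547869129161836}
scene start_button_top 0.33 [362.  383.5] [ 0.4037 -0.3935  0.075 ]
scene lug_pushed_cheek 0.45 [392.4 363.3] [ 0.4953 -0.3759  0.054 ]
scene stone_seal 0.54 [284.1 189.6] [0.6569 0.356  0.008 ]
scene grinder_rear 0.81 [332.5 202.1] [0.7097 0.1661 0.053 ]
scene board 0.49 [307. 190.] [0.7204 0.3244 0.    ]
side lug 0.75 [274.2 283.6] [0.5705 0.2639 0.076 ]
side dial_mark 0.58 [275.1 292.7] [0.5607 0.2734 0.064 ]
side dial_mark 0.41 [268.3 303.8] [0.5464 0.3086 0.064 ]
side start_button_top 0.55 [315.3 270.3] [0.5375 0.1769 0.075 ]
side start_button_top 0.42 [436.7 226. ] [ 0.428  -0.1514  0.075 ]
side grinder 0.56 [270.6 303.8] [0.5994 0.2479 0.008 ]
side stone_seal 0.96 [213.7 319.3] [0.6542 0.3525 0.008 ]
side board 0.92 [267.5 309.4] [0.5993 0.2581 0.    ]
```

View pics/scene0.png

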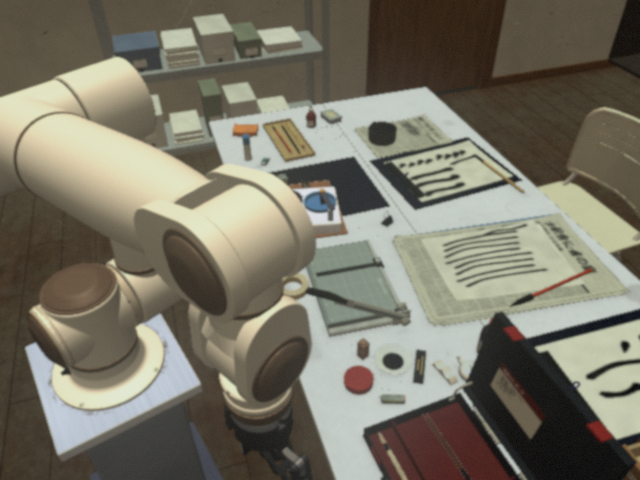

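View pics/side0.png

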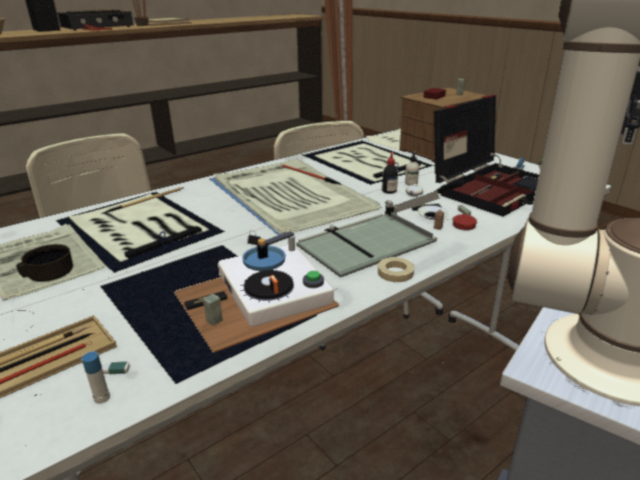

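Side view: the grinder stands on the board in front-left. The dial is at about (268,285), the lug at (274,284), the green button at (314,277) and the stone seal at (212,310). In the scene view the arm hides most of it. The estimated dial axis is (0.60, 0.25) with yaw about -23°, within reach, so I'll go above it for a wrist look.

```bash
python3 -m inch '[[[0,20,-22,-10,0,0,0],[0,35,-39,-10,0,0,0],[0,35,-39,-10,0,0,0],[0,35,-39,-10,0,0,0],[0,35,-39,-10,0,0,0],[0,35,-39,-5,0,0,0],[0,35,-39,0,0,0,0],[0,20,-22,0,0,0,0]]]' 20; python3 -c "
from workcell import bot;print(bot.get_obs()['q'])"
```

```text
time: 2.35
ee_pos: [0.3083, -0.2027, 0.2867]
tcp_rot: [180.0, -0.0, 13.9]
wrist_force: [0.2, -1.0, -0.6]
opening: 0.0001
grasp_force: 0.0
[-3.33291681e+01 -1.76964721e+01 -4.24949049e+00  1.03384464e+02
  1.00152208e-02  1.32779687e+02]
```

```bash
python3 -m inch '[[[0,0,0,0,0,0,-10.5],[0,0,0,0,0,0,-10.5],[0,0,0,0,0,0,-10.5],[0,0,0,0,0,0,-10.5],[0,0,0,0,0,0,-10.5],[0,0,0,0,0,0,-10.5],[0,0,0,0,0,0,-10.5],[0,0,0,0,0,0,-10.5]]]'; python3 -m inch '[[[0,30,22,0,0,0,0],[0,50,37,0,0,0,0],[0,52,38,0,0,0,0],[0,52,38,0,0,0,0],[0,52,38,0,0,0,0],[0,52,38,0,0,0,0],[0,50,37,0,0,0,0],[0,30,22,0,0,0,0]]]'
python3 - <<'E'
from h import *
Z={"lug":.076,"dial_mark":.064,"start_button_top":.075,"grinder":.008,"grinder_rear":.053,"stone_seal":.008}
for n in ["wrist","scene"]:
    c=cam(n); save(c,n+"1.png")
    for k,z in Z.items():
        for m in finder.mark_of(n,k)[:1]:
            print(n,k,round(m["conf"],2),np.round(m["position"],1),np.round(at(c,m["position"],z),4))
print(bot.get_obs()["q"],bot.get_obs()["ee_pos"])
E
```

```text
time: 3.35
ee_pos: [0.3076, -0.2045, 0.2864]
tcp_rot: [180.0, 0.0, 98.1]
wrist_force: [-0.2, 0.3, 0.3]
opening: -0.0003
grasp_force: 0.0
time: 4.35
ee_pos: [0.5223, 0.1926, 0.2855]
tcp_rot: [-180.0, 0.0, 97.9]
wrist_force: [0.1, -0.5, 0.0]
opening: -0.0001
grasp_force: 0.0
wrist lug 0.9 [378.7 135.5] [0.5702 0.2668 0.076 ]
wrist dial_mark 0.58 [363.3 127.9] [0.5561 0.2719 0.064 ]
wrist start_button_top 0.95 [327.6 210.8] [0.5329 0.1874 0.075 ]
wrist grinder 0.66 [389.  154.7] [0.5966 0.2477 0.008 ]
wrist grinder_rear 0.82 [471.5 243.7] [0.7    0.1692 0.053 ]
wrist stone_seal 0.83 [445.6  72.5] [0.6484 0.3556 0.008 ]
scene lug 0.72 [285.5 214. ] [0.5554 0.1657 0.076 ]
scene dial_mark 0.91 [269.5 199.1] [0.5603 0.2663 0.064 ]
scene start_button_top 0.54 [275. 213.] [0.5344 0.1868 0.075 ]
scene grinder 0.65 [285.1 214.6] [0.5951 0.2436 0.008 ]
scene grinder_rear 0.86 [331.  200.5] [0.7105 0.175  0.053 ]
scene stone_seal 0.54 [360.7 384.7] [ 0.43   -0.3568  0.008 ]
[ 1.99847639e+01  7.34560627e+00  1.88889321e+01  1.01518330e+02
 -4.02206043e-04  1.02212132e+02] [0.52156311 0.18967427 0.28653859]
```

View pics/wrist1.png

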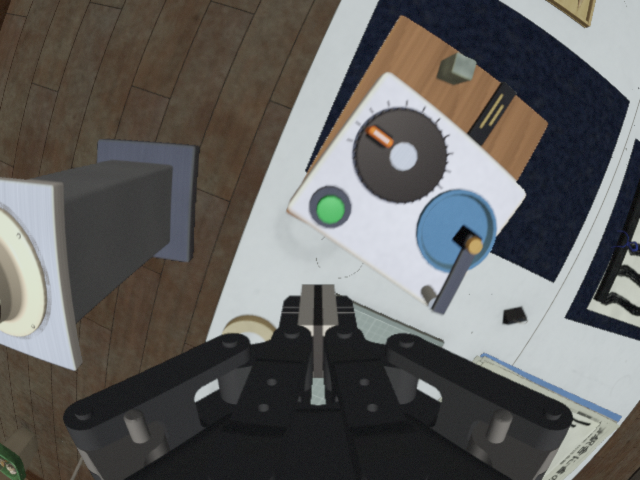

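Wrist view: the dial hub is at (403,156), the orange lug at (380,135) pointing up-left, the green button at (330,209), the pan at (457,231) and the stone seal at (458,68). I'll refine the axis and angles by segmentation.

```bash
cat > meas.py <<'E'
from h import *
def meas(c):
    im=c["pixels"][:,:,::-1].copy(); hsv=cv2.cvtColor(im,cv2.COLOR_BGR2HSV)
    def cen(mask):
        n,l,s,ce=cv2.connectedComponentsWithStats(mask.astype(np.uint8)); i=1+np.argmax(s[1:,4]); return ce[i],s[i,4]
    return hsv,cen
E
python3 - <<'E'
from h import *
from scipy.optimize import least_squares
c=cam("wrist")
for m in finder.mark_of("wrist","dial_mark")[:1]: pass
hsv=cv2.cvtColor(c["pixels"],cv2.COLOR_RGB2HSV).astype(int)
yy,xx=np.mgrid[:480,:640]
roi=(xx>340)&(xx<460)&(yy>95)&(yy<210)
# hub: pale blob in dial
def cen(m):
    n,l,s,ce=cv2.connectedComponentsWithStats(m.astype(np.uint8)); i=1+np.argmax(s[1:,4]); return ce[i],s[i]
near=np.hypot(xx-403,yy-156)<25
hub,a=cen(near&(hsv[...,2]>130)&(hsv[...,1]<60)); print("hub",hub,a)
org,a=cen(roi&(hsv[...,0]<16)&(hsv[...,1]>140)&(hsv[...,2]>110)&(np.hypot(xx-380,yy-135)<25)); print("org",org,a)
grn,a=cen((hsv[...,0]>40)&(hsv[...,0]<85)&(hsv[...,1]>120)&(np.hypot(xx-330,yy-208)<30)); print("grn",grn,a)
# dark disc hull
d=(np.hypot(xx-400,yy-155)<52)&(hsv[...,2]<90)
dm=cv2.morphologyEx(d.astype(np.uint8),cv2.MORPH_OPEN,np.ones((5,5)))
cn=max(cv2.findContours(dm,0,1)[0],key=cv2.contourArea); h=cv2.convexHull(cn)[:,0]
P=np.array([at(c,p,.064) for p in h])[:,:2]
r=least_squares(lambda v:np.hypot(*(P-v[:2]).T)-v[2],[.597,.248,.048],loss="soft_l1",f_scale=.001); print("disc",r.x)
A=r.x[:2]
for z in (.064,.07,.075,.08): print("hub",z,at(c,hub,z)[:2])
L=at(c,org,.0905)[:2]; B=at(c,grn,.0752)[:2]
print("lug",L,np.hypot(*(L-A)),np.degrees(np.arctan2(*(L-A)[::-1])))
yaw=np.degrees(np.arctan2(*(B-A)[::-1])-np.arctan2(-85,-28))
print("btn",B,np.hypot(*(B-A)),"yaw",yaw)
G=np.array(finder.mark_of("wrist","grinder_rear")[0]["position"]); g=at(c,G,.053)[:2]-A; print("rear",g,np.hypot(*g))
E
```

```text
hub [402.98344371 153.93211921] [390 140  27  29 604]
org [379.83647799 134.06289308] [368 124  25  21 159]
grn [329.83764706 208.90588235] [317 193  27  28 425]
disc [0.59709848 0.24990469 0.04783256]
hub 0.064 [0.59911518 0.2498572 ]
hub 0.07 [0.59767941 0.2500357 ]
hub 0.075 [0.59648294 0.25018446]
hub 0.08 [0.59528647 0.25033322]
lug [0.56846529 0.26514183] 0.03243501645522132 151.98034480371544
btn [0.53424804 0.18642053] 0.08933318047862185 yaw -26.480102207759025Traceback (most recent call last):
  File "<stdin>", line 27, in <module>
IndexError: list index out of range
```

```bash
python3 -m inch '[[[0,0,0,0,0,0,-10.4],[0,0,0,0,0,0,-10.4],[0,0,0,0,0,0,-10.4],[0,0,0,0,0,0,-10.4],[0,0,0,0,0,0,-10.4],[0,0,0,0,0,0,-10.4],[0,0,0,0,0,0,-10.4],[0,0,0,0,0,0,-10.4]]]'; python3 -m inch '[[[0,0,0,0,0,0,-10.4],[0,0,0,0,0,0,-10.4],[0,0,0,0,0,0,-10.4],[0,0,0,0,0,0,-10.4],[0,0,0,0,0,0,-10.4],[0,0,0,0,0,0,-10.4],[0,-30,-1,20,0,0,0],[0,-30,-2,20,0,0,0]]]';  python3 -m inch '[[[0,0,0,30,0,0,0],[0,0,0,30,0,0,0],[0,0,0,20,0,0,0],[0,0,0,10,0,0,0],[0,0,0,0,0,0,0]]]'
python3 - <<'E'
from h import *
o=bot.get_obs(); p=o["ee_pos"]; print(p,o["tcp_rot"],o["q"])
c=cam("wrist"); save(c,"wrist2.png")
A=np.array([.5971,.2499]); y=np.radians(o["tcp_rot"][2]); 
x=np.array([np.cos(y),np.sin(y)]); yy=np.array([np.sin(y),-np.cos(y)]); d=A-p[:2]
print("axis in tool",d@x*1e3,d@yy*1e3)
for k,z in {"lug":.076,"start_button_top":.075}.items():
    for m in finder.mark_of("wrist",k)[:1]: print(k,m["conf"],m["position"],at(c,m["position"],z))
E
```

```text
time: 6.2
ee_pos: [0.5216, 0.19, 0.2862]
tcp_rot: [-180.0, -0.0, -178.7]
wrist_force: [-0.5, 0.4, 0.8]
opening: 0.0002
grasp_force: 0.0
time: 7.2
ee_pos: [0.5516, 0.2428, 0.2462]
tcp_rot: [-180.0, 0.0, -116.6]
wrist_force: [0.1, -0.8, 0.1]
opening: 0.0001
grasp_force: 0.0
time: 7.82
ee_pos: [0.551, 0.2422, 0.156]
tcp_rot: [180.0, -0.0, -116.6]
wrist_force: [0.6, 0.1, 1.3]
opening: -0.0002
grasp_force: 0.0
[0.55099067 0.24222806 0.15603193] [ 1.79972874e+02 -3.12108860e-02 -1.16599632e+02] [ 2.37309323e+01  1.12993015e+01  8.79254517e+00  8.75345839e+01
  9.56085688e-04 -3.96694287e+01]
axis in tool -27.505531905980465 -37.793849463404634
lug 0.75 [308.2, 285.2] [0.56870619 0.26324067 0.076     ]
start_button_top 0.89 [299.0, 157.1] [0.53625059 0.18735773 0.075     ]
```

View pics/wrist2.png

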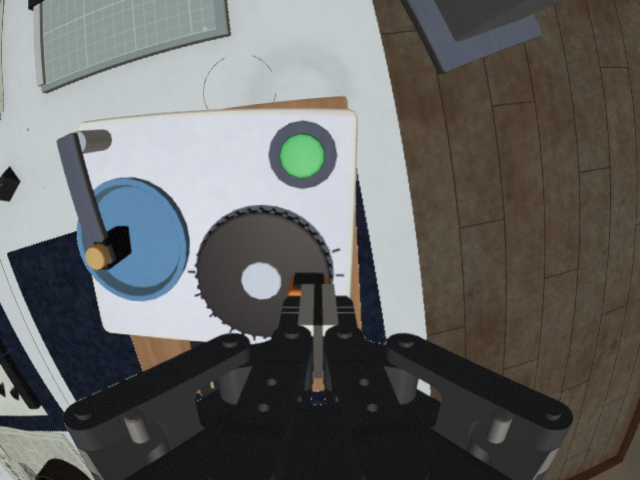

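Wrist view: the fingertips at (318,300) hang on the anticlockwise side of the lug at (309,283), the button is at (302,155) and the hub at (261,281), all as computed. I'll descend with about 9 mm of clearance to the cheek.

```bash
python3 -m inch '[[[0,0,0,25,0,0,0],[0,0,0,25,0,0,0],[0,0,0,20,0,0,0],[0,0,0,10,0,0,0],[0,0,0,5,0,0,0],[0,0,0,0,0,0,0]]]'; python3 -m inch '[[[0,-3,0,0,0,0,0],[0,-3,0,0,0,0,0],[0,-1,0,0,0,0,0],[0,0,0,0,0,0,0]]]'; python3 -m inch '[[[0,-1,0,0,0,0,0],[0,-1,0,0,0,0,0],[0,0,0,0,0,0,0]]]'
```

```text
time: 8.72
ee_pos: [0.5514, 0.2424, 0.0718]
tcp_rot: [-180.0, 0.0, -116.6]
wrist_force: [0.1, 0.6, 1.3]
opening: -0.0005
grasp_force: 0.0
time: 9.22
ee_pos: [0.5544, 0.2487, 0.0713]
tcp_rot: [-180.0, 0.0, -116.6]
wrist_force: [-0.8, 0.4, -0.8]
opening: -0.0002
grasp_force: 0.0
time: 9.6
ee_pos: [0.5552, 0.2504, 0.0712]
tcp_rot: [180.0, -0.0, -116.6]
wrist_force: [0.5, -0.2, 0.0]
opening: 0.0001
grasp_force: 0.0
```

```bash
python3 -m inch '[[[0,-3.4,1.45,0,0,0,5],[0,-3.4,1.45,0,0,0,5],[0,0,0,0,0,0,0]]]';  python3 -m inch '[[[0,-3.4,1.45,0,0,0,5],[0,0,0,0,0,0,0]]]'; python3 -m inch '[[[0,-3.4,1.45,0,0,0,5],[0,0,0,0,0,0,0]]]'
python3 - <<'E'
from h import *
o=bot.get_obs(); p=o["ee_pos"]; print(p,o["tcp_rot"],o["q"])
A=np.array([.5971,.2499]); y=np.radians(o["tcp_rot"][2]); 
x=np.array([np.cos(y),np.sin(y)]); yy=np.array([np.sin(y),-np.cos(y)]); d=A-p[:2]
print("axis in tool",d@x*1e3,d@yy*1e3)
c=cam("wrist"); save(c,"wrist3.png")
for n in ("wrist","side"):
  if n=="side": c=cam(n)
  for m in finder.mark_of(n,"lug")[:1]:
    l=at(c,m["position"],.076)[:2]-A; print(n,m["conf"],m["position"],np.hypot(*l),np.degrees(np.arctan2(l[1],l[0])))
E
```

```text
time: 9.98
ee_pos: [0.556, 0.2577, 0.0713]
tcp_rot: [-180.0, -0.0, -126.6]
wrist_force: [-0.3, -0.7, 0.2]
opening: -0.0002
grasp_force: 0.3
time: 10.22
ee_pos: [0.5569, 0.2614, 0.0713]
tcp_rot: [180.0, 0.0, -131.5]
wrist_force: [-0.4, 0.5, 0.7]
opening: -0.0001
grasp_force: 0.0
time: 10.48
ee_pos: [0.558, 0.2648, 0.0713]
tcp_rot: [-180.0, 0.0, -136.4]
wrist_force: [-0.2, 0.2, 0.3]
opening: 0.0
grasp_force: 0.0
[0.55801748 0.26477214 0.07125148] [-1.79999145e+02  1.47050069e-03 -1.36421915e+02] [ 2.53839028e+01  1.40397133e+01  2.65722613e+00  7.86158488e+01
 -3.53265407e-04 -1.81941821e+01]
axis in tool -18.06076842681264 -37.715148135486004
side 0.62 [436.8, 226.0] 0.43418574838185237 -113.05834607368577
```

View pics/wrist3.png

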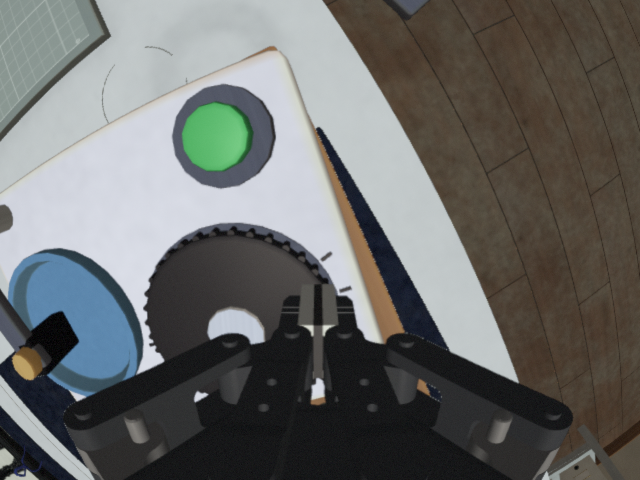

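The lug is hidden behind the fingertip at (318,300). Button (216,136), pan and box sit as expected. I'll go on in small steps and watch the force.

```bash
python3 -m inch '[[[0,-3.4,1.45,0,0,0,5],[0,0,0,0,0,0,0]]]';  python3 -m inch '[[[0,-1.4,0.6,0,0,0,2],[0,0,0,0,0,0,0]]]'; python3 -m inch '[[[0,-1.4,0.6,0,0,0,2],[0,0,0,0,0,0,0]]]'
python3 - <<'E'
from h import *
o=bot.get_obs(); p=o["ee_pos"]; print(p,o["tcp_rot"],o["wrist_force"])
A=np.array([.5971,.2499]); y=np.radians(o["tcp_rot"][2]); 
x=np.array([np.cos(y),np.sin(y)]); yy=np.array([np.sin(y),-np.cos(y)]); d=A-p[:2]
print("axis in tool",d@x*1e3,d@yy*1e3)
a=cam("scene")["pixels"][150:270,230:390]; b=cam("side")["pixels"][230:350,180:340]
cv2.imwrite("pics/ss4.png",cv2.resize(np.hstack([a,b])[:,:,::-1],None,fx=2.5,fy=2.5,interpolation=cv2.INTER_CUBIC))
E
```

```text
time: 10.92
ee_pos: [0.5593, 0.2678, 0.0712]
tcp_rot: [-180.0, -0.0, -141.5]
wrist_force: [-1.2, -3.1, 2.2]
opening: 0.0
grasp_force: 1.3
time: 11.18
ee_pos: [0.5602, 0.2695, 0.0713]
tcp_rot: [180.0, 0.0, -143.6]
wrist_force: [-0.8, -1.2, 1.1]
opening: -0.0001
grasp_force: 0.9
time: 11.42
ee_pos: [0.5611, 0.271, 0.0714]
tcp_rot: [180.0, 0.0, -145.6]
wrist_force: [-0.7, -0.5, 0.4]
opening: -0.0001
grasp_force: 0.4
[0.56114918 0.27104347 0.07135439] [ 1.79995957e+02  2.55048485e-02 -1.45627434e+02] [-0.73754783 -0.48849483  0.41735048]
axis in tool -17.73622033345033 -37.74830241971085
```

View pics/ss4.png

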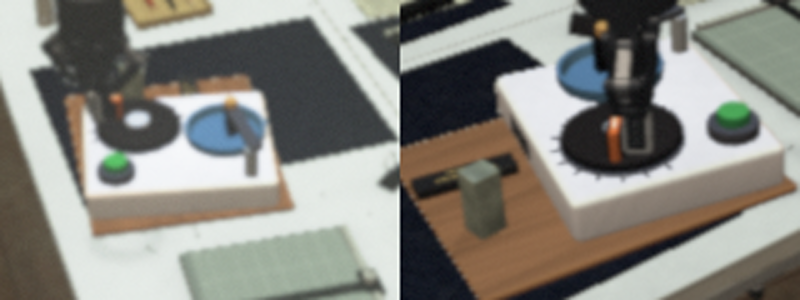

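Scene crop (left): the lug is upright at the finger. Side crop (right): the orange lug is at (614,140), right beside the finger, and the grinder is in place. The force peaked near +25° and dropped towards +30°, which fits the detents, so I'll continue.

```bash
python3 -m inch '[[[0,-3.4,1.45,0,0,0,5],[0,-3.4,1.45,0,0,0,5],[0,0,0,0,0,0,0]]]';  python3 -m inch '[[[0,-4.1,1.75,0,0,0,6],[0,0,0,0,0,0,0]]]'; python3 -m inch '[[[0,-2.7,1.15,0,0,0,4],[0,0,0,0,0,0,0]]]'; python3 -m inch '[[[0,-3.4,1.45,0,0,0,5],[0,0,0,0,0,0,0]]]'
python3 - <<'E'
from h import *
o=bot.get_obs(); p=o["ee_pos"]; print(p,o["tcp_rot"],o["wrist_force"])
A=np.array([.5971,.2499]); y=np.radians(o["tcp_rot"][2]); 
x=np.array([np.cos(y),np.sin(y)]); yy=np.array([np.sin(y),-np.cos(y)]); d=A-p[:2]
print("axis in tool",d@x*1e3,d@yy*1e3)
E
```

```text
time: 11.9
ee_pos: [0.5654, 0.2771, 0.0713]
tcp_rot: [180.0, 0.0, -155.5]
wrist_force: [-0.5, -0.5, 0.1]
opening: 0.0004
grasp_force: 0.0
time: 12.15
ee_pos: [0.568, 0.28, 0.0712]
tcp_rot: [-180.0, -0.0, -161.5]
wrist_force: [-1.6, -1.7, 1.1]
opening: -0.0
grasp_force: 1.2
time: 12.4
ee_pos: [0.5703, 0.2821, 0.0713]
tcp_rot: [180.0, -0.0, -165.4]
wrist_force: [-1.1, -0.8, -0.5]
opening: 0.0002
grasp_force: 0.6
time: 12.65
ee_pos: [0.5735, 0.2844, 0.0713]
tcp_rot: [180.0, 0.0, -170.4]
wrist_force: [0.5, -0.5, 0.3]
opening: 0.0002
grasp_force: 0.0
[0.57354302 0.28439762 0.0713312 ] [ 1.79995255e+02  2.81977557e-02 -1.70408442e+02] [ 0.51020309 -0.4925461   0.31019697]
axis in tool -17.479549022093508 -37.94051261144202
```

```bash
python3 -m inch '[[[0,-3.4,1.45,0,0,0,5],[0,-2.7,1.15,0,0,0,4],[0,0,0,0,0,0,0]]]';  python3 -m inch '[[[0,-2.0,0.9,0,0,0,3],[0,0,0,0,0,0,0]]]'; python3 -m inch '[[[0,-2.0,0.9,0,0,0,3],[0,0,0,0,0,0,0]]]'
python3 - <<'E'
from h import *
o=bot.get_obs(); p=o["ee_pos"]; print(p,o["tcp_rot"],o["wrist_force"])
A=np.array([.5971,.2499]); y=np.radians(o["tcp_rot"][2]); 
x=np.array([np.cos(y),np.sin(y)]); yy=np.array([np.sin(y),-np.cos(y)]); d=A-p[:2]
print("axis in tool",d@x*1e3,d@yy*1e3)
E
```

```text
time: 13.02
ee_pos: [0.579, 0.2876, 0.0713]
tcp_rot: [-180.0, -0.0, -179.4]
wrist_force: [-2.0, -0.3, 0.5]
opening: -0.0002
grasp_force: 0.5
time: 13.28
ee_pos: [0.5808, 0.2886, 0.0713]
tcp_rot: [-180.0, -0.0, 177.6]
wrist_force: [-2.8, 0.2, 1.7]
opening: -0.0005
grasp_force: 1.2
time: 13.52
ee_pos: [0.5831, 0.2894, 0.0713]
tcp_rot: [180.0, 0.0, 174.6]
wrist_force: [-0.9, -0.2, 1.2]
opening: -0.0007
grasp_force: 0.6
[0.58308474 0.28944468 0.07129431] [1.79992896e+02 5.60718267e-03 1.74568775e+02] [-0.88725153 -0.17775812  1.17563043]
axis in tool -17.695274455991957 -38.040591253894064
```

```bash
python3 -m inch '[[[0,-1.7,0.7,0,0,0,2.5],[0,0,0,0,0,0,0]]]'; python3 -m inch '[[[0,-1,0.5,0,0,0,1.5],[0,0,0,0,0,0,0],[0,0,0,0,0,0,0]]]'
```

```text
time: 13.78
ee_pos: [0.585, 0.2899, 0.0713]
tcp_rot: [180.0, 0.0, 172.0]
wrist_force: [-0.3, 0.1, 0.7]
opening: -0.0001
grasp_force: 0.0
time: 14.15
ee_pos: [0.586, 0.2902, 0.0713]
tcp_rot: [-180.0, 0.0, 170.4]
wrist_force: [-0.2, 0.1, 0.1]
opening: 0.0005
grasp_force: 0.0
```

The force has gone, so the lug has snapped ahead of the finger. I'll back off, rise and check.

```bash
python3 -m inch '[[[0,6,0,0,0,0,0],[0,8,0,0,0,0,0],[0,0,0,-20,0,0,0],[0,0,0,-40,0,0,0],[0,0,0,-50,0,0,0],[0,0,0,-40,0,0,0],[0,40,0,-10,0,0,0],[0,0,0,0,0,0,0]]]'
python3 - <<'E'
from h import *
o=bot.get_obs(); print(o["ee_pos"],o["tcp_rot"],o["q"])
c=cam("wrist"); save(c,"wrist5.png")
A=np.array([.5971,.2499])
for k,z in {"lug":.076,"dial_mark":.064,"start_button_top":.075}.items():
  for m in finder.mark_of("wrist",k)[:1]:
    w=at(c,m["position"],z)[:2]; l=w-A; print(k,m["conf"],m["position"],w,np.hypot(*l),np.degrees(np.arctan2(l[1],l[0])))
E
```

```text
time: 15.15
ee_pos: [0.5311, 0.3001, 0.2334]
tcp_rot: [179.9, 0.1, 170.5]
wrist_force: [1.0, -0.6, -0.4]
opening: 0.0
grasp_force: 0.0
[0.5311168  0.30006398 0.23344082] [1.79894245e+02 1.10118115e-01 1.70492836e+02] [2.94589942e+01 1.34069573e+01 1.98498444e+01 9.62907631e+01
 1.29775975e-02 3.89660741e+01]
lug 0.68 [308.5, 303.4] [0.60871229 0.27879131] 0.031137651693026104 68.10331789183623
dial_mark 0.58 [277.8, 271.7] [0.57854151 0.25560657] 0.019416040180759438 162.90779528040338
start_button_top 0.74 [188.1, 241.0] [0.53357148 0.18385014] 0.09164308847680853 -133.88527739148822
```

View pics/wrist5.png

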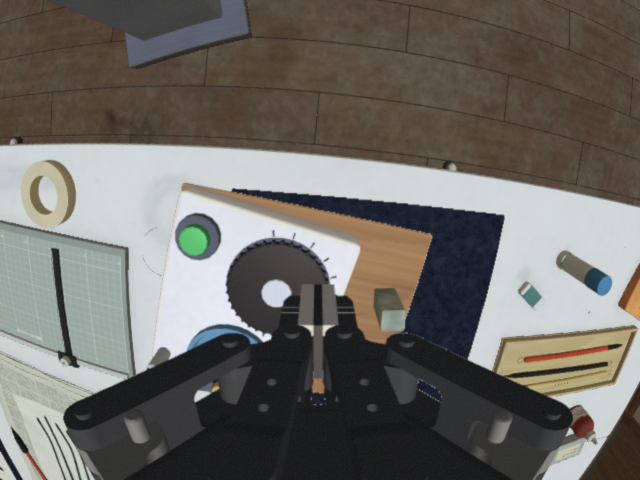

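Wrist view: the button is at (194,241), the hub at (276,293) and the stone seal at (389,308), all undisturbed. The lug is hidden under the gripper. I'll move above the button and look from there.

```bash
python3 -m inch '[[[0,-6,-28,0,0,0,0],[0,-6,-28,0,0,0,0],[0,-5,-28,0,0,0,0],[0,-5,-28,0,0,0,0],[0,0,0,0,0,0,0]]]'
python3 - <<'E'
from h import *
o=bot.get_obs(); print(o["ee_pos"],o["tcp_rot"],o["q"])
c=cam("wrist"); save(c,"wrist6.png")
hsv=cv2.cvtColor(c["pixels"],cv2.COLOR_RGB2HSV).astype(int)
m=(hsv[...,0]>40)&(hsv[...,0]<85)&(hsv[...,1]>120)
n,l,s,ce=cv2.connectedComponentsWithStats(m.astype(np.uint8)); i=1+np.argmax(s[1:,4]); print("grn",ce[i],s[i],at(c,ce[i],.0752))
A=np.array([.5971,.2499])
for k,z in {"lug":.076,"dial_mark":.064,"start_button_top":.075}.items():
  for m in finder.mark_of("wrist",k)[:1]:
    w=at(c,m["position"],z)[:2]; l=w-A; print(k,m["conf"],m["position"],w,np.hypot(*l),np.degrees(np.arctan2(l[1],l[0])))
E
```

```text
time: 15.98
ee_pos: [0.5361, 0.1835, 0.2308]
tcp_rot: [-180.0, -0.0, 170.2]
wrist_force: [0.3, 0.2, -0.6]
opening: -0.0
grasp_force: 0.0
[0.53605985 0.18349579 0.23079728] [-1.79967599e+02 -3.44558397e-02  1.70243206e+02] [ 1.89023038e+01  7.33311277e+00  1.25846313e+01  9.52972927e+01
 -1.19068391e-02  2.86590928e+01]
grn [319.99142857 215.61428571] [307 197  32  33 350] [0.53476446 0.18534455 0.0752    ]
lug 0.89 [437.3, 277.4] [0.60781901 0.27975345] 0.031719484167013284 70.24911432507476
dial_mark 0.71 [452.9, 275.5] [0.61473512 0.29883629] 0.05201690012284246 70.18241434530182
start_button_top 0.69 [318.9, 214.1] [0.53339685 0.18466854] 0.09117693929707063 -134.32088552978084
```

View pics/wrist6.png

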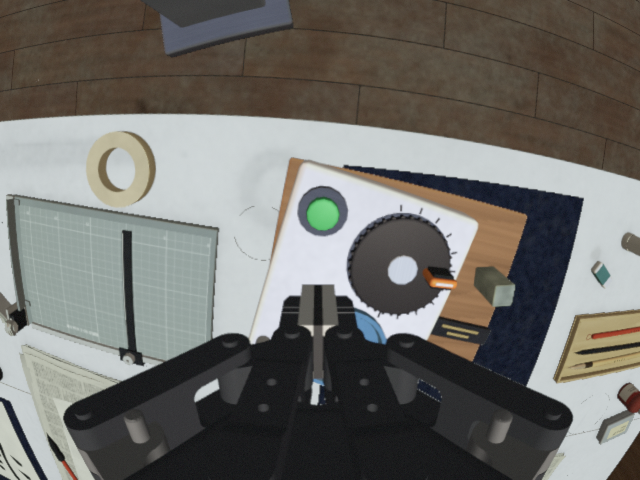

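Wrist view: the lug is at (439,279), pointing at the seal (495,287), and the button is at (321,214). The mark has moved 64.5 mm and the lug 82–85°, so it is four clicks. Next I'll press the button.

```bash
python3 -m inch '[[[0,2,2,40,0,0,0],[0,0,0,45,0,0,0],[0,0,0,35,0,0,0],[0,0,0,20,0,0,0],[0,0,0,8,0,0,0],[0,0,0,0,0,0,0]]]'; python3 -m inch '[[[0,0,0,4,0,0,0],[0,0,0,3,0,0,0],[0,0,0,0,0,0,0]]]'; python3 -m inch '[[[0,0,0,3,0,0,0],[0,0,0,2,0,0,0],[0,0,0,0,0,0,0]]]'
```

```text
time: 16.92
ee_pos: [0.5339, 0.1879, 0.0832]
tcp_rot: [-180.0, -0.0, 170.4]
wrist_force: [-0.5, -0.0, -0.0]
opening: 0.0001
grasp_force: 0.0
time: 17.3
ee_pos: [0.5341, 0.1875, 0.0764]
tcp_rot: [180.0, 0.0, 170.4]
wrist_force: [0.3, 0.7, 0.7]
opening: 0.0003
grasp_force: 0.0
time: 17.68
ee_pos: [0.5343, 0.1876, 0.0715]
tcp_rot: [180.0, 0.0, 170.4]
wrist_force: [0.9, 0.6, 3.2]
opening: 0.0001
grasp_force: 1.3
```

```bash
python3 -m inch '[[[0,0,0,2,0,0,0],[0,0,0,1.5,0,0,0],[0,0,0,0,0,0,0],[0,0,0,0,0,0,0]]]'; python3 -m inch '[[[0,0,0,1,0,0,0],[0,0,0,0,0,0,0],[0,0,0,0,0,0,0]]]'
```

```text
time: 18.18
ee_pos: [0.5344, 0.1876, 0.0689]
tcp_rot: [180.0, 0.1, 170.4]
wrist_force: [-1.9, -1.2, 10.8]
opening: 0.0003
grasp_force: 5.2
time: 18.55
ee_pos: [0.5344, 0.1876, 0.0688]
tcp_rot: [179.9, 0.1, 170.4]
wrist_force: [-4.0, -1.3, 16.0]
opening: 0.0001
grasp_force: 8.3
```

It bottomed out: z holds at 68.8 mm while the force climbs past 4 N. I'll release and check.

```bash
python3 -m inch '[[[0,0,0,-5,0,0,0],[0,0,0,-15,0,0,0],[0,0,0,-40,0,0,0],[0,0,0,-50,0,0,0],[0,0,0,-50,0,0,0],[0,0,0,0,0,0,0],[0,0,0,0,0,0,0]]]'
python3 - <<'E'
from h import *
c=cam("wrist")
A=np.array([.5971,.2499])
for k,z in {"lug":.076,"dial_mark":.064,"start_button_top":.075,"grinder_rear":.053,"stone_seal":.008}.items():
  for m in finder.mark_of("wrist",k)[:1]:
    w=at(c,m["position"],z)[:2]; l=w-A; print(k,m["conf"],m["position"],w,np.hypot(*l),np.degrees(np.arctan2(l[1],l[0])))
E
```

```text
time: 19.42
ee_pos: [0.5339, 0.1875, 0.2264]
tcp_rot: [-180.0, -0.0, 170.4]
wrist_force: [-0.2, 0.2, -0.4]
opening: 0.0001
grasp_force: 0.0
lug 0.8 [440.2, 282.8] [0.60909504 0.28521933] 0.037300616898626786 71.24164657873251
dial_mark 0.91 [450.6, 281.3] [0.61561374 0.29912369] 0.05259020800742043 69.38799271972715
start_button_top 0.98 [316.0, 218.9] [0.53377403 0.18587448] 0.09005245986724247 -134.6852705469812
grinder_rear 0.73 [324.8, 370.2] [0.69960378 0.16668296] 0.13203067873929072 -39.07119826213839
stone_seal 0.97 [477.6, 280.6] [0.64952603 0.35049071] 0.11343270854428088 62.47230313343371
```

The dial, button, grinder and seal all match the expected positions, so I'm handing in.

```bash
python3 -c "
from workcell import bot
print(bot.job_done())"
```

```text
the job is handed in; nothing more can be done
None
```

I turned the dial four clicks clockwise, pressed the start button fully down and let it go, then handed the job in; my last camera check showed the dial mark about 65 mm from its start and the grinder and seal in place, but no verdict was returned.

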